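# Pass a stock bin over the spring stop of a shelf lane

## Task

With your fingertips press the long release bar beside the steel lane all the way down and keep it down while you push the bin that stands in the lane along it by its side wing, until the whole bin is past the stop pin; then let go, so that the bar rises and the pin stands up behind the bin. Only press and push: never lift or tip the bin, and leave everything else on the table where it is. Finish clear of everything.

Things in the scene. Friction and masses are not known exactly. Their poses are not given: they have to be found in the camera images.
- lane: Fixed dark steel channel. Origin on the table below the stop pin; local +x = the way the bin must travel, +y = side of the release bar (nearer the robot), z up. Floor top at z 24 mm, x -180 to +160; side lips 3 mm thick, tops at 34, inner width 68. Open at -x; end stop inner face at x +160, top at 54. Stop pin through the floor at x = y = 0 blocks the bin; it is one piece with the release bar.
- release_bar (a joint): How far the release bar, and the pin with it, is pressed down: 0 up, 0.014 m at its lower stop. Spring return: about 3 N to start it, 8 N all the way down. The pin no longer stands out of the floor from 0.009 m on; press well beyond that. Trapped under the bin it stays at about 0.009 m.
- bar_top (a point): Centre of the top face of the release bar, a flat aluminium bar 270 mm long (lane x -210 to +60 mm), 22 mm wide (lane y 40 to 62), top 52 mm above the table when up, 38 when fully down. The whole bar moves straight down wherever it is pressed; this point moves with it. Its outer side is free for 35 mm.
- pin_top (a point): Centre of the top of the round stop pin, 10 mm diameter: 33 mm above the table when up (9 mm proud of the lane floor), 19 mm when fully down.
- stock_bin: Loose red plastic parts bin holding bolts, about 0.4 kg, 110 mm long (its x), 64 wide, in the lane on the -x side of the pin, its +x along the lane's +x within 2 degrees. Origin: centre of its underside, 24 mm above the table. Sides 45 mm high, front (+x) wall 30, rear (-x) wall 55 high and 5 thick; the rear wall carries on as a wing over the release bar.
- wing (a point): Point on the rear (-x) face of the bin's wing, above the bar's middle line. The wing is a plate 5 mm thick flush with the bin's rear face, bin y 32 to 65 mm, 31 to 55 mm above the bin's underside (55 to 79 above the table: it passes 3 mm over the raised bar). Fingertips that press the bar just behind it can push it along.
- bin_front (a point): Bottom middle of the bin's front (+x) end, at bin x = +55 mm.
- bin_rear (a point): Bottom middle of the bin's rear (-x) end, at bin x = -55 mm.
- carton: Bystander: small cardboard box 70 x 45 x 35 mm high, loose, on the bar's side of the lane. Origin at its underside.
- wrench: Bystander: wrench about 150 mm long, lying loose on the bar's side of the lane.
- filter: Bystander: white oil filter, 66 mm diameter, 70 mm high, loose, on the far side of the lane. Origin at its underside.
- bearing: Bystander: steel ring, 52 mm diameter, 16 mm high, loose, on the far side of the lane. Origin at its underside.
- spare_bin: Bystander: another red bin of the same size without a wing, standing loose on the table. Origin at its underside.
- spray: Bystander: grey spray can, 62 mm diameter, 190 mm high, loose. Origin at its underside.
- oil: Bystander: black oil bottle, 72 mm diameter, 200 mm high, loose. Origin at its underside.
Mind the look-alikes: they are no part of the job. What is shaped like the stock_bin but black or turquoise is not meant.

How it is judged:
On the way, in this order (a step that is already met when the one before it is completed fails the run):
1. the release bar is pressed down with the bin still before the pin (value of joint release_bar above 0.0102 m and x of bin_front in the frame of lane below 0 m), for 0.1 s.
2. the bar is still held down while the front of the bin passes over the pin (value of joint release_bar above 0.0102 m and x of bin_front in the frame of lane between 0.01 and 0.1 m), for 0.1 s.
At the end, for the whole second after the job is handed in: The bin stands at rest and level in the lane, wholly past the pin (its rear end at least 3 mm beyond the pin's axis), and the bar is up again (within 2 mm), the pin standing behind the bin (x of bin_rear in the frame of lane above 0.003 m and x of bin_front in the frame of lane below 0.165 m and y of stock_bin in the frame of lane between -0.008 and 0.008 m and z of stock_bin in the frame of lane below 0.028 m and angle between stock_bin's own z axis and vertical below 0.08 rad and linear speed of stock_bin below 0.02 m/s and value of joint release_bar below 0.002 m); the robot touches nothing.
It fails at once if the bin is lifted off the lane (origin more than 10 mm above the lane floor) (z of stock_bin in the frame of lane above 0.034 m).
It fails at once if the bin is tipped by more than 0.2 rad (angle between stock_bin's own z axis and vertical above 0.2 rad).
It fails at once if another thing on the table is moved by more than 25 mm (distance of any of carton, wrench, filter, bearing, spare_bin, spray, oil from where it was at the start of the episode above 0.025 m).
It also fails if it takes over 35 s, if anything falls off the work surface, if the arm or the gripper's body presses on something with over 40 N, if the wrist force passes 120 N, or if a joint passes its speed limit or range.

## Robot

A 6-joint arm with a two-finger parallel gripper is mounted at the origin on the work surface. World frame = base frame: x ahead of the robot, y to its left, z up, the work surface at z = 0. Lengths are in m, angles in rad, forces in N, time in s.
With the tool pointing down it reaches from about 0.35 to 0.975 m from the base axis. Payload 7.1 kg.
Tool frame: the origin (TCP) lies at the very end of the fingers, on their centre line; the grasp point (between the pads) lies 19 mm behind it; z points along the fingers, x is the direction in which the jaws open and shut, and the axes are right-handed (so a half turn about z gives the same grasp; the last joint's range is limited). The gripper opens to 88 mm and grips with 3 to 60 N. Pads are 20 mm wide; open, the fingers measure 115 mm over their backs; the gripper's body (75 mm by 178 mm) begins 61 mm behind the grasp point.
Start: joints at [1.173, 0.423, 1.63, -0, 1.089, -0.019], TCP at [0.231, 0.581, 0.193] pointing down, gripper open.
Joint ranges: [-3, 3], [-0.9, 2.11], [0.09, 2.58], [-1.31, 4.45], [0.11, 2.69], [-2.54, 2.54]. Speed limits (rad/s): [2.39, 2.39, 3.01, 3.14, 3.14, 3.14].

## Interface

Orientations are given as a unit quaternion [w, x, y, z].
In Python, from workcell import robot gives the robot as it stands. The module is installed in compiled form; this text tells all that it offers.
- The arm moves only by the tool drive_tool, never from a script. Its argument "increments" is a list of rows, each an object with "delta_pos": the shift along the tool's x, y, z in mm, a list of three; "dr": the turn, a rotation vector about the tool's x, y, z in degrees, a list of three; "grip": the opening in per cent of the stroke, from 0 (shut) to 100 (fully open). In form: [{"delta_pos": [x, y, z], "dr": [ax, ay, az], "grip": grip}, ...]. A call has 1 to 8 rows; each row shifts and turns the pose as measured when the row begins, along the tool's axes as they then stand; what a row does not reach is not made up. A row lasts 1/8 s, in which the tool goes at most 62.5 mm and 10.7 degrees, less where a joint would pass 70% of its speed; a pose out of reach is approached as far as the arm can. A call is refused whole if a number of a shift passes 62.5 or a number of a turn 10.7, either way. A call with a gripper value outside its range is refused whole. The fingers move at their own pace and stop on an object; "newtons" is the grip in N (left out, the last holds). Time passes only in rows, so rows that do not move let the fingers close. It gives the time, the measured TCP pose, the force and the opening at its end, in the units of the state.
- robot.get_state(): the state, without advancing time (a new reading comes with each control period).
- robot.get_image(name): name is "scene" or "top" or "wrist"; returns (picture, depth): 420x560x3 uint8, blue, green, red; 420x560 float32, m along the optical axis (not along the pixel's ray), 0 where there is no reading.
- robot.camera_info(name): a dict with "mtx" (3x3 intrinsics, pixels), "rvec" (rotation vector, rad) and "tvec" (3), from world to camera coordinates, as OpenCV has them; the wrist camera has in their place "mount" (4x4, takes a point from camera to tool coordinates, whose origin is the TCP and whose axes are the tool frame's). Camera axes: x right, y down, z forward; pixel columns grow to the right and rows downward; lengths in m; the calibration is good to about 2 mm. A picture is of the moment at which its call begins: read the wrist's pose just before it. camera_info takes no time and is no camera call.
- robot.close_job(): hands the job in, once; it reports no verdict.
The state is a dict: "time_s": time; "qpos": joint angles; "joint_velocities": joint speeds; "joint_efforts": joint torques, N m; "eef_pos": TCP position; "tool_rot": TCP orientation; "wrist_force": force on the tool from outside, world axes, zero at the start; "moment": the same for the moment, N m; "grip_width": opening from 0.0 (shut) to 1.0 (fully open).
Only numpy, scipy, OpenCV 4.12 (cv2) and the standard library are available. Lean on these libraries where they do the work, as an engineer would, in place of code of your own. Each camera call takes 0.05 s, during which the arm holds its last target. There are 200 camera calls.

## Working session

There is one attempt and no reset: what is moved stays moved. The work goes in short steps, Python scripts to look and compute and a tool call to move; the robot and the scene stay as the last step left them, time stands still between calls to the robot, and variables do not carry over. Pictures are saved under pics/ and viewed, about 8 in all and at most 12, crops included, and the job is handed in when it is done.

Besides the shell and the picture viewer there is one more tool, called after "Emit:" in YAML: its name, and indented under it one key for each argument. drive_tool: Moves the arm, as the interface text tells. Its arguments: {"type":"object","properties":{"increments":{"type":"array"},"newtons":{"type":"number"}},"required":["increments"]}

```bash
mkdir -p pics
cat > h.py <<'E'
import numpy as np, cv2
from workcell import robot
from scipy.spatial.transform import Rotation as R
def snap(n):
    s=robot.get_state(); im,d=robot.get_image(n); c=robot.camera_info(n)
    if 'mount' in c:
        q=s['tool_rot']; T=np.eye(4); T[:3,:3]=R.from_quat([q[1],q[2],q[3],q[0]]).as_matrix(); T[:3,3]=s['eef_pos']
        M=T@np.array(c['mount'])
    else:
        M=np.eye(4); r=cv2.Rodrigues(np.array(c['rvec'],float))[0]; M[:3,:3]=r.T; M[:3,3]=-r.T@np.array(c['tvec'],float).ravel()
    K=np.array(c['mtx'],float)
    np.savez(n+'.npz',im=im,d=d,M=M,K=K); return im,d,M,K
def load(n):
    z=np.load(n+'.npz'); return z['im'],z['d'],z['M'],z['K']
def p3(n,u,v):
    im,d,M,K=load(n); w=d[v-1:v+2,u-1:u+2]; z=np.median(w[w>0])
    return (M@np.array([(u-K[0,2])/K[0,0]*z,(v-K[1,2])/K[1,1]*z,z,1]))[:3]
def cloud(n):
    im,d,M,K=load(n); v,u=np.mgrid[:420,:560]
    return np.stack([(u-K[0,2])/K[0,0]*d,(v-K[1,2])/K[1,1]*d,d],-1)@M[:3,:3].T+M[:3,3]
E
python3 - <<'E'
from h import *
print(robot.get_state())
for n in('top','scene'):
    im=snap(n)[0]; cv2.imwrite(f'pics/{n}0.png',cv2.resize(im,(784,588)))
E
```

```text
{'time_s': 0.0, 'qpos': array([ 1.17297800e+00,  4.23817119e-01,  1.63066983e+00, -1.68810657e-05,
        1.08861244e+00, -1.90138407e-02]), 'joint_velocities': array([ 0.00163053, -0.0007339 , -0.0015894 ,  0.00108718, -0.00037939,
       -0.00039057]), 'joint_efforts': array([ 1.87336758e-03, -5.44636846e+01, -2.73662138e+01,  6.44563045e-02,
        2.29376979e-02, -1.33212179e-04]), 'eef_pos': array([0.23088999, 0.58014902, 0.19232447]), 'tool_rot': array([ 4.17225237e-04,  8.27587430e-01,  5.61336332e-01, -6.27329776e-04]), 'wrist_force': array([-0.87512788,  0.18278347, -0.16366104]), 'moment': array([0.01905164, 0.02639417, 0.01117873]), 'grip_width': 0.9981985510658563}
```

View pics/top0.png

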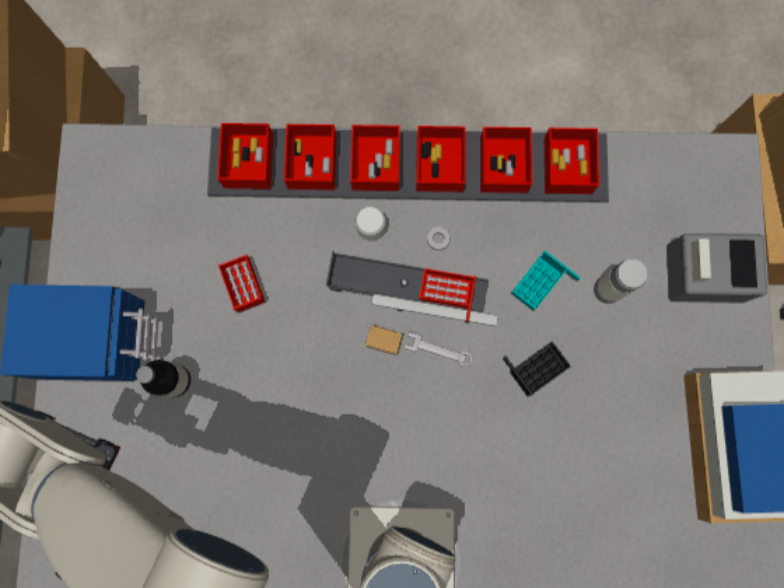

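View pics/scene0.png

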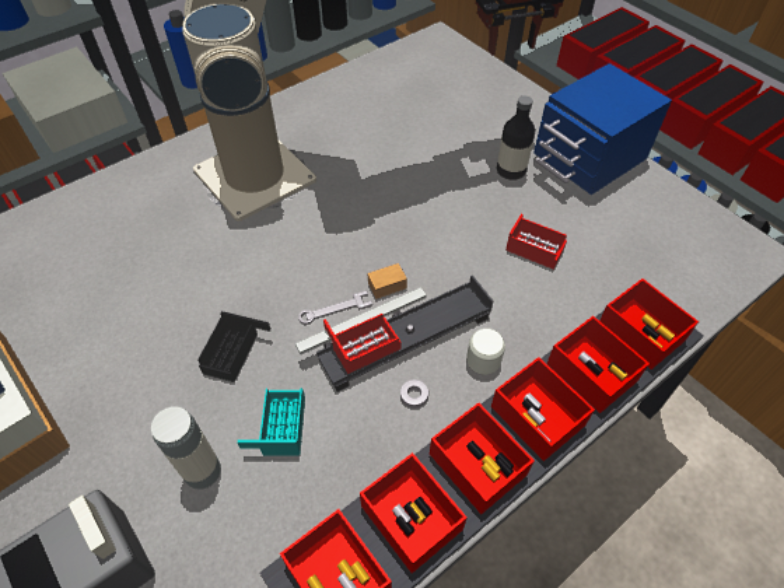

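Top view at 784 px: the stock bin is red with a wing, in the lane, at (447,288). The look-alikes are the spare bin (241,283, red, no wing), turquoise (540,280), black (538,368), and the red bins in the rack along the top. The pin is at (404,283), and the bar runs (373,299) to (497,320). Lane +x points left in the image.

Run:
```python
from h import *
im,d,M,K=load('top')
c=im[170:270,225:365]; cv2.imwrite('pics/crop1.png',cv2.resize(c,None,fx=5.6,fy=5.6,interpolation=cv2.INTER_CUBIC))
P=cloud('top'); x,y,z=P[...,0],P[...,1],P[...,2]
hsv=cv2.cvtColor(im,cv2.COLOR_BGR2HSV)
reg=np.zeros(z.shape,bool); reg[195:240,255:365]=1
m=(reg&(hsv[...,1]<40)&(hsv[...,2]>150)&(z>.04)&(z<.065)).astype(np.uint8)
n,l,s,_=cv2.connectedComponentsWithStats(m); k=1+np.argmax(s[1:,4]); q=P[l==k]
(cx,cy),sz,a=cv2.minAreaRect(q[:,:2].astype(np.float32)); print('bar',cx,cy,sz,a,np.median(q[:,2]),len(q))
e=np.linalg.svd(q[:,:2]-q[:,:2].mean(0))[2][0]; print('dir',e)
for nm,u,v in [('pin',404,283),('barL',376,300),('barR',492,320),('laneL',332,270),('carton',384,339),('wrenchL',412,342),('wrenchR',464,358),('black',509,360),('turq',572,275),('spray',630,272),('wing',468,316)]:
    print(nm,p3('top',round(u/1.4),round(v/1.4)).round(4))
```

```text
bar 0.5255852937698364 -0.025983430445194244 (0.20219896733760834, 0.02197773940861225) 81.11539459228516 0.052422039879203575 450
dir [0.15656657 0.98766741]
pin [0.5813 0.0046 0.0293]
barL [0.5389 0.0637 0.0557]
barR [ 0.4989 -0.1811  0.0492]
laneL [0.6072 0.1642 0.0262]
carton [0.4579 0.0476 0.033 ]
wrenchL [ 0.4563 -0.0128  0.0026]
wrenchR [ 0.4212 -0.1253  0.0075]
black [ 4.206e-01 -2.260e-01  4.000e-04]
turq [ 0.6017 -0.3551  0.0508]
spray [ 0.5809 -0.4362  0.189 ]
wing [ 0.5032 -0.1283  0.0757]
```

View pics/crop1.png

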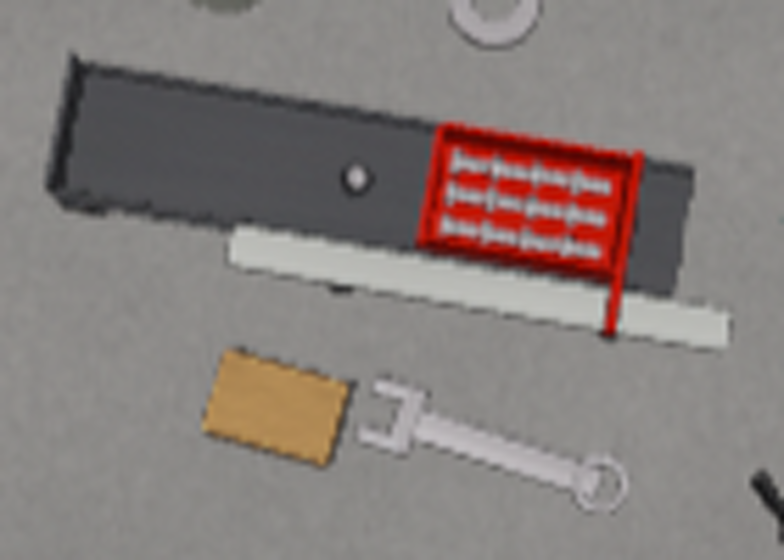

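The stock bin is the red one in the lane with its wing over the bar. The pin is at crop (357,178), and the wing crosses the bar at crop (613,320). The lane axis is about (0.157, 0.988), with its origin near (0.582, 0.0055). I'll lift clear of the oil bottle, turn the tool by −12.7°, then travel.

Emit:
drive_tool:
  increments:
    - {"delta_pos": [0, 0, -55], "dr": [0, 0, 0], "grip": 0}
    - {"delta_pos": [0, 0, -55], "dr": [0, 0, -6.3], "grip": 0}
    - {"delta_pos": [0, 0, 0], "dr": [0, 0, -6.3], "grip": 0}
    - {"delta_pos": [-50, 28, 0], "dr": [0, 0, 0], "grip": 0}
    - {"delta_pos": [-50, 28, 0], "dr": [0, 0, 0], "grip": 0}
    - {"delta_pos": [-50, 28, 0], "dr": [0, 0, 0], "grip": 0}
    - {"delta_pos": [-50, 28, 0], "dr": [0, 0, 0], "grip": 0}
    - {"delta_pos": [-50, 28, 0], "dr": [0, 0, 0], "grip": 0}
  newtons: 20

```text
time_s: 1.1
eef_pos: [0.3322, 0.3063, 0.3032]
tool_rot: [0.002, 0.756, 0.654, -0.003]
wrist_force: [0.7, 0.2, 0.0]
grip_width: 0.127
```

Emit:
drive_tool:
  increments:
    - {"delta_pos": [-50, 28, 0], "dr": [0, 0, 0.7], "grip": 0}
    - {"delta_pos": [-50, 28, 0], "dr": [0, 0, 0], "grip": 0}
    - {"delta_pos": [-50, 28, 0], "dr": [0, 0, 0], "grip": 0}
    - {"delta_pos": [-50, 28, 0], "dr": [0, 0, 0], "grip": 0}
    - {"delta_pos": [-50, 28, 0], "dr": [0, 0, 0], "grip": 0}
    - {"delta_pos": [-50, 28, 0], "dr": [0, 0, 0], "grip": 0}
    - {"delta_pos": [-50, 28, 30], "dr": [0, 0, 0], "grip": 0}
    - {"delta_pos": [0, 0, 30], "dr": [0, 0, 0], "grip": 0}

```text
time_s: 2.1
eef_pos: [0.4745, -0.0838, 0.2475]
tool_rot: [0.004, 0.762, 0.648, -0.001]
wrist_force: [-0.0, 1.1, 0.1]
grip_width: 0.006
```

```bash
cat > l.py <<'E'
from h import *
O=np.array([.582,.0055]); a=np.radians(81.0); ex=np.array([np.cos(a),np.sin(a)]); ey=np.array([-ex[1],ex[0]])
def lane(p): return np.array([(p[:2]-O)@ex,(p[:2]-O)@ey,p[2]])*1000
E
python3 - <<'E'
from l import *
s=robot.get_state(); q=s['tool_rot']; Rm=R.from_quat([q[1],q[2],q[3],q[0]]).as_matrix()
print(s['eef_pos'],lane(s['eef_pos']),Rm.round(4))
im=snap('wrist')[0]; cv2.imwrite('pics/w1.png',cv2.resize(im,(784,588)))
E
```

```text
[ 0.47453996 -0.08376386  0.24745461] [-104.97533161   92.17308198  247.45460811] [[ 0.1607  0.987   0.0044]
 [ 0.987  -0.1606 -0.0076]
 [-0.0068  0.0056 -1.    ]]
```

View pics/w1.png

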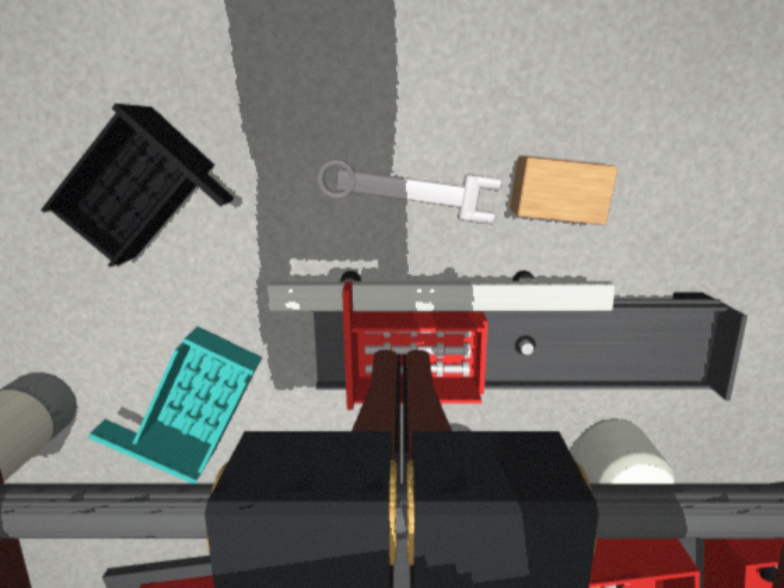

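The wrist view shows the bar from (269,297) to (613,297), the pin at (527,345), and the wing's rear edge near column 345, rows 283–310. The ring end of the wrench is at (336,180).

Run:
```python
from l import *
P=cloud('wrist')
L=np.stack([(P[...,:2]-O)@ex*1000,(P[...,:2]-O)@ey*1000,P[...,2]*1000],-1)
r=np.zeros(L.shape[:2],bool); r[195:230,185:445]=1
b=L[r&(L[...,2]>46)&(L[...,2]<58)&(L[...,1]>35)&(L[...,1]<70)]
b3=b[np.abs(b[:,0]+75)<200]
f=np.polyfit(b3[:,0],b3[:,1],1); print('bar x',np.percentile(b[:,0],[.3,99.7]),'y',np.percentile(b[:,1],[1,99]),'slope deg',np.degrees(f[0]),'z',np.median(b[:,2]))
w=L[r&(L[...,2]>72)&(L[...,2]<86)&(L[...,1]>40)&(L[...,1]<75)]
print('wing x',np.percentile(w[:,0],[2,50,98]),'y',np.percentile(w[:,1],[2,98]),'z',np.median(w[:,2]),len(w))
for n,u,v in[('pin',527,343),('wrenchring',350,180),('wrenchhead',470,210)]: print(n,lane(p3('wrist',round(u/1.4),round(v/1.4))))
```

```text
bar x [-208.95661886   58.14880853] y [37.95402517 59.60549561] slope deg 0.09984229503753402 z 51.653592874462916
wing x [-148.24817317 -145.52616973 -143.29712432] y [40.83269459 63.39719655] z 78.50548737761446 128
pin [-0.71854575  2.09646607 31.58915517]
wrenchring [-146.99772986  134.30747986    7.32677841]
wrenchhead [-48.65556988 110.23134202   7.58173312]
```

Emit:
drive_tool:
  increments:
    - {"delta_pos": [-34, 21, 0], "dr": [0, 0, 0], "grip": 0}
    - {"delta_pos": [-33, 21, 0], "dr": [0, 0, 0], "grip": 0}
    - {"delta_pos": [0, 0, 40], "dr": [0, 0, 0], "grip": 0}
    - {"delta_pos": [0, 0, 50], "dr": [0, 0, 0], "grip": 0}
    - {"delta_pos": [0, 0, 40], "dr": [0, 0, 0], "grip": 0}
    - {"delta_pos": [0, 0, 0], "dr": [0, 0, 0], "grip": 0}

```text
time_s: 2.9
eef_pos: [0.5025, -0.156, 0.1122]
tool_rot: [0.001, 0.761, 0.649, -0.003]
wrist_force: [0.4, 0.0, -0.4]
grip_width: 0.009
```

```bash
cat > st.py <<'E'
from l import *
s=robot.get_state(); q=s['tool_rot']; Rm=R.from_quat([q[1],q[2],q[3],q[0]]).as_matrix()
print(s['time_s'],lane(s['eef_pos']).round(1),np.degrees(np.arctan2(Rm[1,0],Rm[0,0])).round(2),Rm[:,2].round(4),s['wrist_force'].round(2))
E
python3 st.py
```

```text
2.9 [-171.9   53.2  112.2] 80.94 [-0.0039 -0.0048 -1.    ] [ 0.41  0.05 -0.43]
```

Emit:
drive_tool:
  increments:
    - {"delta_pos": [0, 3, 25], "dr": [0, 0, 0], "grip": 0}
    - {"delta_pos": [0, 0, 20], "dr": [0, 0, 0], "grip": 0}
    - {"delta_pos": [0, 0, 8], "dr": [0, 0, 0], "grip": 0}
    - {"delta_pos": [0, 0, 0], "dr": [0, 0, 0], "grip": 0}

```text
time_s: 3.4
eef_pos: [0.5103, -0.1569, 0.065]
tool_rot: [0.004, 0.76, 0.65, -0.001]
wrist_force: [0.1, 1.3, -0.3]
grip_width: 0.005
```

```bash
python3 st.py
python3 - <<'E'
from l import *
im=snap('wrist')[0]; cv2.imwrite('pics/w2.png',cv2.resize(im,(784,588)))
E
```

```text
3.4 [-171.6   45.4   65. ] 81.06 [ 0.0038 -0.0073 -1.    ] [ 0.1   1.32 -0.34]
```

View pics/w2.png

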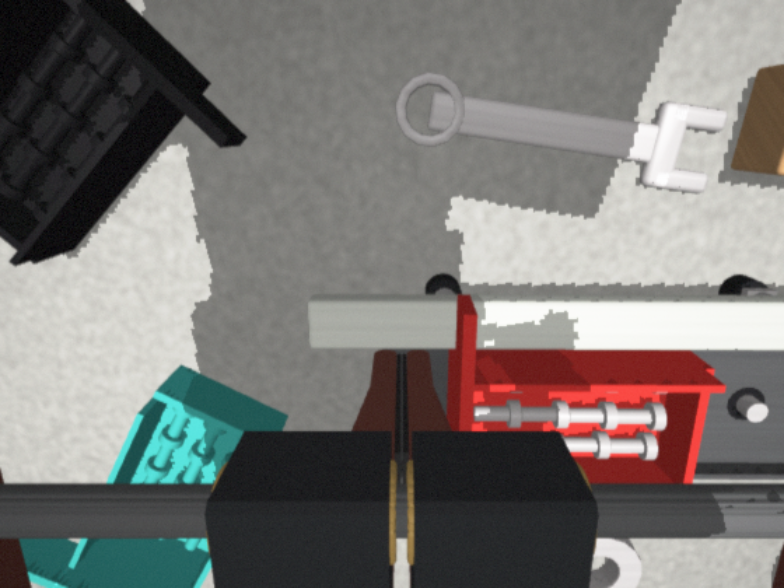

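The tips, at (400,352), sit slightly toward the lane from the bar's centre line. I'll shift them out 5 mm.

Emit:
drive_tool:
  increments:
    - {"delta_pos": [0, -5, 0], "dr": [0, 0, 0], "grip": 0}
    - {"delta_pos": [0, 0, 0], "dr": [0, 0, 0], "grip": 0}

```text
time_s: 3.7
eef_pos: [0.5063, -0.1565, 0.0671]
tool_rot: [0.005, 0.76, 0.65, -0.0]
wrist_force: [-0.8, 0.1, 0.6]
grip_width: 0.001
```

```bash
python3 st.py; python3 st.py
python3 - <<'E'
from l import *
im,d,M,K=snap('wrist'); s=robot.get_state()
for t in (s['eef_pos'],np.r_[O-.1716*ex+.0505*ey,.052]):
    p=np.linalg.inv(M)@np.r_[t,1]; print((K@p[:3]/p[2])[:2]*1.4)
E
python3 st.py
```

```text
3.7 [-171.8   49.4   67.1] 81.06 [ 0.007  -0.0084 -0.9999] [-0.77  0.13  0.62]
3.7 [-171.8   49.4   67.1] 81.06 [ 0.007  -0.0084 -0.9999] [-0.77  0.13  0.62]
[398.81727481 346.48978662]
[399.82258886 328.96085552]
3.75 [-171.9   49.    67.1] 81.06 [ 0.0075 -0.0085 -0.9999] [-0.08  0.32  0.24]
```

Emit:
drive_tool:
  increments:
    - {"delta_pos": [0, -1, 12], "dr": [0, 0, 0], "grip": 0}
    - {"delta_pos": [0, 0, 8], "dr": [0, 0, 0], "grip": 0}
    - {"delta_pos": [0, 0, 4], "dr": [0, 0, 0], "grip": 0}
    - {"delta_pos": [0, 0, 4], "dr": [0, 0, 0], "grip": 0}

```text
time_s: 4.25
eef_pos: [0.5058, -0.1567, 0.0372]
tool_rot: [0.006, 0.76, 0.65, 0.0]
wrist_force: [0.4, -0.6, -0.3]
grip_width: 0.001
```

```bash
python3 st.py
```

```text
4.25 [-172.1   49.9   37.2] 81.05 [ 0.0073 -0.0084 -0.9999] [ 0.39 -0.64 -0.32]
```

The force reads about zero where I expected about 8 N, so I'm looking before going on.

```bash
python3 - <<'E'
from l import *
im=snap('wrist')[0]; im2=snap('scene')[0]
a=cv2.resize(im[130:330,150:420],(780,578)); cv2.imwrite('pics/w3.png',a)
b=cv2.resize(im2[150:300,180:330],(600,600),interpolation=cv2.INTER_CUBIC)
cv2.imwrite('pics/s3.png',np.hstack([cv2.resize(im[150:330,180:360],(400,400)),cv2.resize(b,(400,400))]))
E
python3 st.py
```

```text
4.35 [-172.1   50.2   37.1] 81.05 [ 0.0067 -0.0083 -0.9999] [ 0.01 -0.34  0.37]
```

View pics/s3.png

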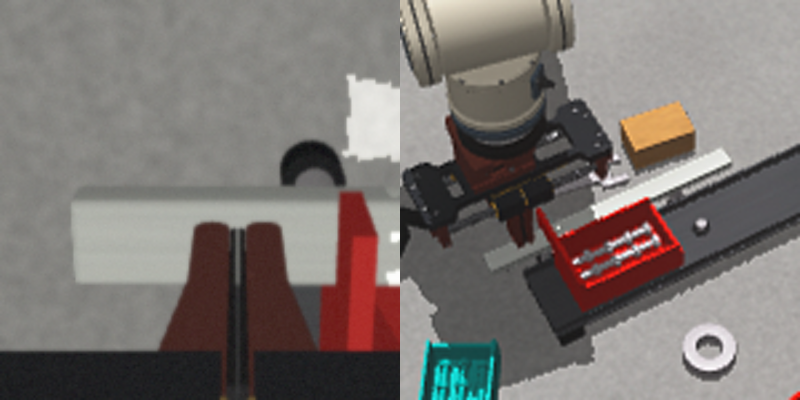

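The wrist crop shows the tips over the bar with the wing just ahead. The scene crop shows the pin still up. I'll check the depths of the bar and the tips.

Run:
```python
from l import *
im,d,M,K=load('wrist'); s=robot.get_state(); print(s['eef_pos'],s['qpos'])
C=robot.camera_info('wrist'); mt=np.array(C['mount']); print(mt.round(4))
for n,u,v in[('tipL',210,228),('tipL2',210,235),('tipR',262,230),('bar',120,240),('bar2',310,250),('wingtop',350,205),('table',100,100)]:
    U=round(180+u*180/400);V=round(150+v*180/400); z=d[V,U]; pc=np.array([(U-K[0,2])/K[0,0]*z,(V-K[1,2])/K[1,1]*z,z,1])
    print(n,'tool',(mt@pc)[:3].round(4),'lane',lane((M@pc)[:3]).round(1))
P=cloud('scene'); L=np.stack([(P[...,:2]-O)@ex*1000,(P[...,:2]-O)@ey*1000,P[...,2]*1000],-1)
m=(L[...,1]>43)&(L[...,1]<59)&(L[...,2]<60)&(L[...,2]>30)&(L[...,0]>-100)&(L[...,0]<50); print('bar z scene',np.median(L[m][:,2]))
```

```text
[ 0.5055219  -0.15663413  0.03707299] [-0.31925445  0.51990972  1.93769153 -0.00923082  0.67501463 -1.72671844]
[[ 1.000e+00  1.000e-04 -1.000e-04  9.000e-04]
 [-0.000e+00  9.560e-01  2.934e-01 -8.050e-02]
 [ 1.000e-04 -2.934e-01  9.560e-01 -1.913e-01]
 [ 0.000e+00  0.000e+00  0.000e+00  1.000e+00]]
tipL tool [-0.0049 -0.0107 -0.0329] lane [-176.8   60.9   70. ]
tipL2 tool [-0.0048 -0.011  -0.0367] lane [-176.6   61.2   73.8]
tipR tool [ 0.0061 -0.0109 -0.0344] lane [-165.8   61.1   71.4]
bar tool [-0.0262  0.0001 -0.0147] lane [-198.2   50.    52.1]
bar2 tool [ 0.0181  0.0018 -0.0158] lane [-153.9   48.3   52.9]
wingtop tool [ 0.0254 -0.0133 -0.0258] lane [-146.5   63.5   62.6]
table tool [-0.0381 -0.0197  0.0373] lane [-210.5   69.3   -0. ]
bar z scene 50.63734964118221
```

Run:
```python
from l import *
im,d,M,K=load('wrist'); mt=np.array(robot.camera_info('wrist')['mount'])
for U in (276,298):
  for V in range(240,272,2):
    z=d[V,U]; pc=np.array([(U-K[0,2])/K[0,0]*z,(V-K[1,2])/K[1,1]*z,z,1]); print(U,V,im[V,U],((mt@pc)[:3]*1000).round(1))
p=np.linalg.inv(mt)
for t in([0,0,0],[0,-.01,0],[0,-.01,-.019]):
    q=p@np.r_[t,1]; print(t,(K@q[:3]/q[2])[:2])
```

```text
276 240 [140 147 143] [ -4.5  -9.6 -13.9]
276 242 [164 170 167] [ -4.5  -8.9 -15. ]
276 244 [169 178 177] [ -4.5  -7.1 -13.3]
276 246 [172 178 174] [ -4.5  -6.7 -14.8]
276 248 [167 174 172] [ -4.5  -5.4 -14.3]
276 250 [59 64 85] [ -4.1 -10.5 -28.9]
276 252 [33 39 69] [ -4.  -11.3 -33.1]
276 254 [38 41 71] [ -4.  -10.8 -34.1]
276 256 [33 37 70] [ -3.9 -10.9 -36.5]
276 258 [37 41 71] [ -3.8 -10.7 -38.4]
276 260 [35 41 69] [ -3.8 -10.7 -40.4]
276 262 [36 40 71] [ -3.7 -10.6 -42.3]
276 264 [32 41 68] [ -3.7 -11.  -45.1]
276 266 [37 41 74] [ -3.6 -11.2 -47.6]
276 268 [36 39 71] [ -3.5 -11.1 -49.3]
276 270 [34 38 68] [ -3.5 -11.2 -51.3]
298 240 [138 145 142] [  6.7  -9.4 -13.5]
298 242 [164 171 169] [  6.7  -8.4 -13.8]
298 244 [171 179 176] [  6.8  -7.3 -13.7]
298 246 [170 177 176] [  6.8  -6.3 -13.9]
298 248 [168 175 172] [  6.7  -5.4 -14.5]
298 250 [61 64 85] [  6.2 -11.4 -30.9]
298 252 [36 41 72] [  6.2 -10.6 -31.4]
298 254 [31 34 68] [  6.1 -10.9 -34.4]
298 256 [35 42 71] [  6.  -11.  -36.9]
298 258 [35 37 68] [  6. -11. -39.]
298 260 [34 39 70] [  5.9 -11.8 -42.7]
298 262 [37 45 72] [  5.9 -11.  -43.1]
298 264 [36 41 72] [  5.8 -11.3 -45.7]
298 266 [35 41 69] [  5.7 -11.1 -47.3]
298 268 [39 42 72] [  5.7 -10.8 -48.6]
298 270 [32 39 68] [  5.6 -10.7 -50.3]
[0, 0, 0] [284.95291753 246.77268996]
[0, -0.01, 0] [284.93167357 229.79663033]
[0, -0.01, -0.019] [284.77745339 243.0251706 ]
```

The shut fingers actually end about 30 mm short of the nominal TCP, and the zero contact force fits that. Before pressing about 30 mm lower I'll check clearance under the gripper body.

Run:
```python
from l import *
s=robot.get_state(); q=s['tool_rot']; Rm=R.from_quat([q[1],q[2],q[3],q[0]]).as_matrix()
for n in('scene','wrist'):
    im,d,M,K=load(n); P=cloud(n); T=((P-s['eef_pos'])@Rm)*1000
    ok=(d>0)&(np.abs(T[...,0])<130)&(np.abs(T[...,1])<60)&(T[...,2]<-20)&(T[...,2]>-140)
    red=(im[...,2].astype(int)>120)&(im[...,1]<60)
    ok&=~red
    for lo in range(-130,130,20):
        t=T[ok&(T[...,0]>=lo)&(T[...,0]<lo+20)]
        if len(t)>5: print(n,lo,len(t),'lowest tool z',np.percentile(t[:,2],[97,99.5]).round(0),'y',t[:,1].min().round(),t[:,1].max().round())
```

```text
scene -90 32 lowest tool z [-112. -108.] y 23.0 35.0
scene -70 37 lowest tool z [-120. -119.] y -25.0 32.0
scene -50 36 lowest tool z [-121. -121.] y -24.0 30.0
scene -30 93 lowest tool z [-79. -72.] y 1.0 37.0
scene -10 181 lowest tool z [-33. -30.] y -10.0 36.0
scene 10 133 lowest tool z [-23. -21.] y -11.0 60.0
scene 30 63 lowest tool z [-22. -21.] y -25.0 30.0
scene 50 64 lowest tool z [-21. -20.] y -27.0 31.0
scene 70 62 lowest tool z [-22. -20.] y 14.0 36.0
scene 90 18 lowest tool z [-21. -20.] y 21.0 25.0
scene 110 16 lowest tool z [-21. -20.] y 21.0 25.0
wrist -90 653 lowest tool z [-110. -110.] y -22.0 5.0
wrist -70 1765 lowest tool z [-122. -121.] y -29.0 -20.0
wrist -50 3702 lowest tool z [-122. -121.] y -29.0 -20.0
wrist -30 9052 lowest tool z [-116. -114.] y -34.0 -9.0
wrist -10 13512 lowest tool z [-39. -32.] y -34.0 11.0
wrist 10 10353 lowest tool z [-32. -22.] y -34.0 25.0
wrist 30 3854 lowest tool z [-27. -21.] y -29.0 21.0
wrist 50 1993 lowest tool z [-21. -20.] y -29.0 24.0
wrist 70 527 lowest tool z [-21. -20.] y -6.0 23.0
wrist 90 248 lowest tool z [-28. -26.] y 19.0 24.0
wrist 110 227 lowest tool z [-28. -28.] y 19.0 23.0
```

Both cameras agree. The whole gripper sits about 30 mm back: tips at tool z −30, body at −110. I'll press down guided by force, with a nominal TCP target near z 8 mm.

Emit:
drive_tool:
  increments:
    - {"delta_pos": [0, 0, 12], "dr": [0, 0, 0], "grip": 0}
    - {"delta_pos": [0, 0, 5], "dr": [0, 0, 0], "grip": 0}
    - {"delta_pos": [0, 0, 3], "dr": [0, 0, 0], "grip": 0}

```text
time_s: 4.72
eef_pos: [0.5059, -0.1568, 0.0164]
tool_rot: [0.005, 0.76, 0.65, -0.0]
wrist_force: [-0.5, 0.7, 6.1]
grip_width: 0.004
```

```bash
python3 st.py
```

```text
4.725 [-172.3   49.8   16.4] 81.05 [ 0.0071 -0.0084 -0.9999] [-0.5   0.67  6.12]
```

Emit:
drive_tool:
  increments:
    - {"delta_pos": [0, 0, 4], "dr": [0, 0, 0], "grip": 0}
    - {"delta_pos": [0, 0, 2], "dr": [0, 0, 0], "grip": 0}
    - {"delta_pos": [0, 0, 1], "dr": [0, 0, 0], "grip": 0}

```text
time_s: 5.1
eef_pos: [0.5059, -0.1569, 0.0098]
tool_rot: [0.005, 0.76, 0.65, -0.0]
wrist_force: [-1.4, 0.2, 8.2]
grip_width: 0.006
```

```bash
python3 st.py
python3 - <<'E'
from l import *
snap('scene'); P=cloud('scene'); L=np.stack([(P[...,:2]-O)@ex*1000,(P[...,:2]-O)@ey*1000,P[...,2]*1000],-1)
m=(L[...,1]>43)&(L[...,1]<59)&(L[...,2]<60)&(L[...,2]>30)&(L[...,0]>-100)&(L[...,0]<50); print('bar z scene',np.median(L[m][:,2]))
E
```

```text
5.1 [-172.3   49.7    9.8] 81.05 [ 0.007  -0.0083 -0.9999] [-1.43  0.15  8.18]
bar z scene 38.02213500960805
```

The bar is fully down: 8.2 N, and depth gives its top at 38.0 mm. Now I'll push along the lane.

Emit:
drive_tool:
  increments:
    - {"delta_pos": [7, 0, 1], "dr": [0, 0, 0], "grip": 0}
    - {"delta_pos": [8, 0, 0.5], "dr": [0, 0, 0], "grip": 0}
    - {"delta_pos": [8, 0, 0.5], "dr": [0, 0, 0], "grip": 0}
    - {"delta_pos": [8, 0, 0.5], "dr": [0, 0, 0], "grip": 0}

```text
time_s: 5.65
eef_pos: [0.5124, -0.1309, 0.0094]
tool_rot: [0.009, 0.759, 0.651, -0.001]
wrist_force: [-4.8, -9.5, 8.9]
grip_width: 0.007
```

```bash
python3 st.py
```

```text
5.65 [-145.6   47.4    9.4] 81.16 [ 0.0109 -0.0152 -0.9998] [-4.83 -9.52  8.92]
```

Emit:
drive_tool:
  increments:
    - {"delta_pos": [11, -1.5, 0.5], "dr": [0, 0, 0], "grip": 0}
    - {"delta_pos": [11, -1, 0.5], "dr": [0, 0, 0], "grip": 0}
    - {"delta_pos": [11, -0.5, 0.5], "dr": [0, 0, 0], "grip": 0}
    - {"delta_pos": [11, -0.5, 0.5], "dr": [0, 0, 0], "grip": 0}

```text
time_s: 6.15
eef_pos: [0.5174, -0.0925, 0.0095]
tool_rot: [0.014, 0.759, 0.651, -0.002]
wrist_force: [-4.2, -10.4, 9.5]
grip_width: 0.002
```

```bash
python3 st.py
python3 - <<'E'
from l import *
im=snap('scene')[0]; cv2.imwrite('pics/s4.png',cv2.resize(im[150:300,180:380],(800,600),interpolation=cv2.INTER_CUBIC))
E
```

```text
6.15 [-106.9   48.5    9.5] 81.28 [ 0.015  -0.0234 -0.9996] [ -4.19 -10.38   9.51]
```

View pics/s4.png

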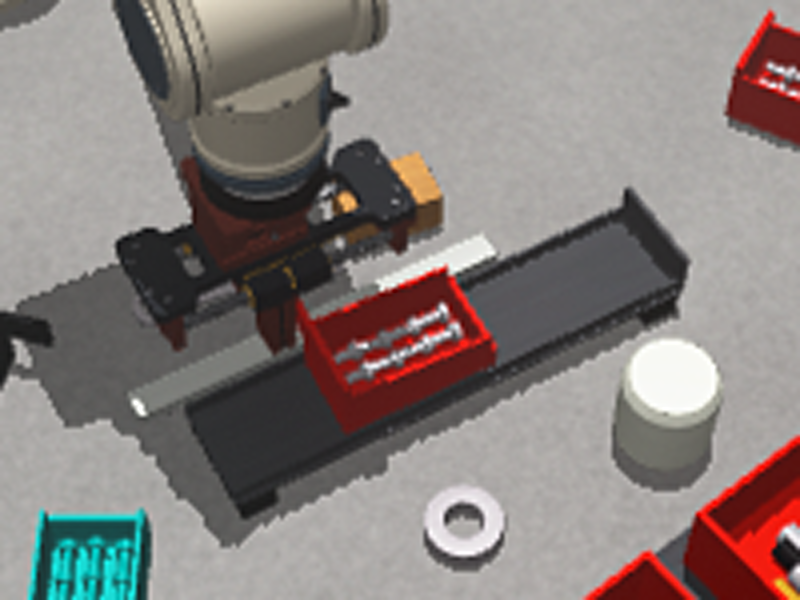

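Midway. The bin has been pushed over the pin (front at about (495,350) in the crop), level, with the bar down. I'll carry on, taking out the small tilt.

Emit:
drive_tool:
  increments:
    - {"delta_pos": [12, -1, 0.5], "dr": [0.3, 0.4, 0], "grip": 0}
    - {"delta_pos": [12, -1, 0.5], "dr": [0.3, 0.4, 0], "grip": 0}
    - {"delta_pos": [12, -0.5, 0.5], "dr": [0.3, 0.4, 0], "grip": 0}
    - {"delta_pos": [12, -0.5, 0.5], "dr": [0.2, 0.4, 0], "grip": 0}

```text
time_s: 6.7
eef_pos: [0.5233, -0.0487, 0.0094]
tool_rot: [0.001, 0.758, 0.652, 0.002]
wrist_force: [-3.0, -10.4, 8.3]
grip_width: 0.005
```

```bash
python3 st.py
```

```text
6.7 [-62.7  49.5   9.4] 81.41 [ 3.4e-03  9.0e-04 -1.0e+00] [ -3.01 -10.39   8.27]
```

Emit:
drive_tool:
  increments:
    - {"delta_pos": [12, -0.5, 1], "dr": [0.1, 0.15, 0.1], "grip": 0}
    - {"delta_pos": [12, -0.5, 0.5], "dr": [0.1, 0.15, 0.1], "grip": 0}
    - {"delta_pos": [12, -0.5, 0.5], "dr": [0.1, 0.15, 0.1], "grip": 0}
    - {"delta_pos": [12, -0.5, 0.5], "dr": [0.1, 0.15, 0.1], "grip": 0}
    - {"delta_pos": [12, -0.5, 0.5], "dr": [0.1, 0.15, 0], "grip": 0}

```text
time_s: 7.32
eef_pos: [0.5311, 0.0037, 0.0096]
tool_rot: [-0.002, 0.759, 0.651, 0.001]
wrist_force: [-2.6, -11.1, 8.7]
grip_width: 0.004
```

```bash
python3 st.py
cat > m.py <<'E'
from l import *
for n in('scene','top'):
    im,d,M,K=snap(n); P=cloud(n); L=np.stack([(P[...,:2]-O)@ex*1000,(P[...,:2]-O)@ey*1000,P[...,2]*1000],-1)
    red=(im[...,2].astype(int)>110)&(im[...,1]<60)&(d>0)&(np.abs(L[...,1])<70)&(L[...,0]>-190)&(L[...,0]<170)&(L[...,2]>28)
    t=L[red]; print(n,len(t),'x',np.percentile(t[:,0],[.5,2,98,99.5]).round(1),'y',np.percentile(t[:,1],[1,99]).round(1),'zmax',np.percentile(t[:,2],99))
    m=(L[...,1]>44)&(L[...,1]<58)&(L[...,2]<60)&(L[...,2]>30)&(L[...,0]>-200)&(L[...,0]<55)&(im.min(-1)>110); 
    if m.sum()>5: print('bar z',np.median(L[m][:,2]),m.sum())
E
python3 m.py
```

```text
7.325 [-9.8 50.   9.6] 81.16 [-7.0e-04  5.2e-03 -1.0e+00] [ -2.62 -11.1    8.68]
scene 185 x [ -1.   -0.6 108.4 110.8] y [-37.   39.2] zmax 81.11820747669675
bar z 37.4876023729267 310
top 85 x [ 82.2  83.3 113.8 114.8] y [-33.   30.6] zmax 74.89188026605007
bar z 38.80415256986791 92
```

Emit:
drive_tool:
  increments:
    - {"delta_pos": [10, -0.3, 0.7], "dr": [0, 0, 0], "grip": 0}
    - {"delta_pos": [8, -0.3, 0.5], "dr": [0, 0, 0], "grip": 0}
    - {"delta_pos": [5, 0, 0.5], "dr": [0, 0, 0], "grip": 0}
    - {"delta_pos": [0, 0, 0.5], "dr": [0, 0, 0], "grip": 0}

```text
time_s: 7.92
eef_pos: [0.5344, 0.023, 0.0097]
tool_rot: [-0.0, 0.759, 0.651, 0.0]
wrist_force: [-2.2, 6.1, 7.8]
grip_width: 0.005
```

```bash
python3 st.py; python3 m.py
```

```text
7.925 [ 9.8 49.8  9.7] 81.27 [-1.e-04  2.e-04 -1.e+00] [-2.19  6.08  7.81]
scene 202 x [ 19.1  20.  129.  130.1] y [-36.9  39.4] zmax 80.743271367622
bar z 37.75301126926989 319
top 70 x [108.9 110.4 132.6 134.2] y [-33.7  28.7] zmax 71.54323946682513
bar z 38.83979910080993 110
```

The bin's rear is at about +20 and its front at about +130. I'll back off from the wing and let the bar rise.

Emit:
drive_tool:
  increments:
    - {"delta_pos": [-6, 0, 0], "dr": [0, 0, 0], "grip": 0}
    - {"delta_pos": [-6, 0, -3], "dr": [0, 0, 0], "grip": 0}
    - {"delta_pos": [0, 0, -10], "dr": [0, 0, 0], "grip": 0}
    - {"delta_pos": [0, 0, -20], "dr": [0, 0, 0], "grip": 0}
    - {"delta_pos": [-5, 0, -40], "dr": [0, 0, 0], "grip": 0}
    - {"delta_pos": [-20, 0, -50], "dr": [0, 0, 0], "grip": 0}
    - {"delta_pos": [-30, 0, -50], "dr": [0, 0, 0], "grip": 0}
    - {"delta_pos": [0, 0, 0], "dr": [0, 0, 0], "grip": 0}

```text
time_s: 9.02
eef_pos: [0.5254, -0.0432, 0.1898]
tool_rot: [0.001, 0.759, 0.652, 0.002]
wrist_force: [-0.4, 0.5, -0.4]
grip_width: 0.005
```

```bash
python3 st.py; python3 m.py
python3 - <<'E'
from l import *
im=load('scene')[0]; cv2.imwrite('pics/s5.png',cv2.resize(im[120:320,130:400],(800,592),interpolation=cv2.INTER_CUBIC))
E
```

```text
9.025 [-57.   48.3 189.8] 81.31 [ 4.e-03  8.e-04 -1.e+00] [-0.4   0.45 -0.39]
scene 221 x [ 19.2  19.8 128.6 129.5] y [-36.9  60.5] zmax 81.3817720087166
bar z 50.96546723287304 380
top 185 x [ 26.7  27.6 131.6 132.7] y [-32.7  60.5] zmax 78.74696366945714
bar z 51.42103014642218 71
```

View pics/s5.png

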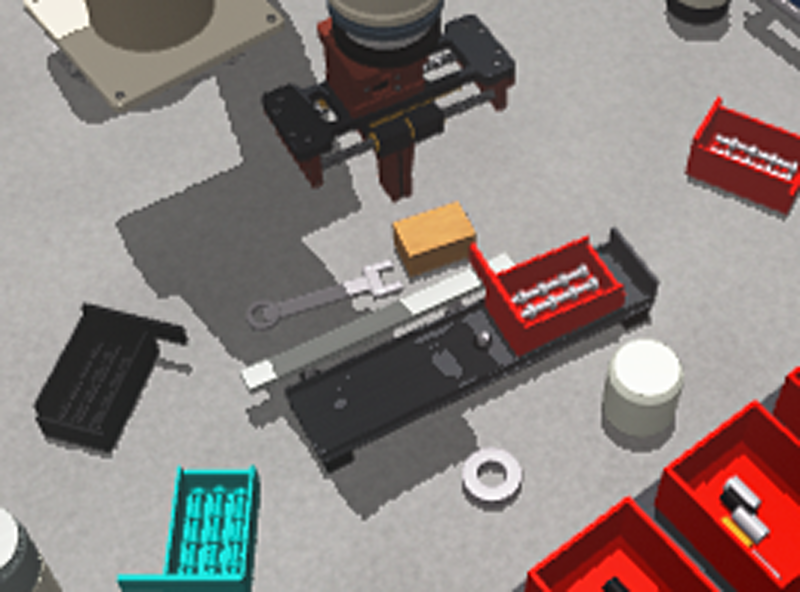

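The pin, at (483,340), stands up behind the bin, the bar is raised, the bystanders are where they were, and the gripper is clear. Handing in.

```bash
python3 -c "
from workcell import robot
print(robot.close_job())"
```

```text
the job is handed in; nothing more can be done
None
```

I pressed the bar fully down with the closed fingertips and held it at about 8–9 N. I pushed the bin by its wing until it was past the pin, then backed off and lifted clear. I handed in just after 9 s of robot time; the hand-in gave no verdict.

**Last checks:**
- **Bin:** its rear is at lane x about +20 mm and its front at about +130 mm. It sits level in the lane.
- **Bar and pin:** the bar top is back at about 51 mm by depth, where it also read 50.6–52 mm before pressing. The pin is visible standing behind the bin.
- **Gripper and bystanders:** the wrist force is about 0 and the gripper is 80 mm or more above everything near it. In the final picture the nearby bystanders stand where they were. I judged this by eye, and the oil bottle is only partly in that picture.

**One disagreement:** the shut fingertips ended about 30 mm short of the stated TCP, by depth in both the wrist and scene cameras. My first press therefore touched nothing, and I finished the press by wrist force and by the measured bar height.

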